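# Swap the two mis-sorted control modules between the tested tote and the returns carton

### The job

One red-capped reject stands among the green-capped modules in the blue tote, and one green-capped module stands among the red ones in the cardboard carton: swap those two, so that each ends fully down and upright in the cell that the other one left. Keep them upright on the way and set them down rather than drop them (there is free bench to stand them on while you change your grip), and do not disturb the other modules or knock the things lying on the bench.

Things in the scene. Friction and masses are not known exactly. Their poses are not given: they have to be found in the camera images.
- red_stray_c (a point): the red-capped (rejected) module that stands in the blue tote by mistake: die-cast aluminium control module with cooling fins, a plain block 60 mm (own x) by 40 mm (own y) by 105 mm tall (own z, up) with rounded foot edges (radius 4 mm), about 0.3 to 0.5 kg, closed on top by a flat red plastic cap; it looks the same either way round (half turn). The point is its centre, half-way up (52.5 mm above its underside)
- green_stray_c (a point): the green-capped (passed) module that stands in the carton by mistake: die-cast aluminium control module with cooling fins, a plain block 60 mm (own x) by 40 mm (own y) by 105 mm tall (own z, up) with rounded foot edges (radius 4 mm), about 0.3 to 0.5 kg, closed on top by a flat green plastic cap; same build as the red one. The point is its centre, half-way up (52.5 mm above its underside)
- green1_c (a point): bystander: one of the two green-capped modules that rightly stand in the tote, same size and build as the others (60 x 40 x 105 mm, point at the centre)
- green2_c (a point): bystander: one of the two green-capped modules that rightly stand in the tote, same size and build as the others (60 x 40 x 105 mm, point at the centre)
- red1_c (a point): bystander: one of the two red-capped modules that rightly stand in the carton, same size and build as the others (60 x 40 x 105 mm, point at the centre)
- red2_c (a point): bystander: one of the two red-capped modules that rightly stand in the carton, same size and build as the others (60 x 40 x 105 mm, point at the centre)
- tote: blue plastic tote, fixed to the bench, open on top: three cells in a row along its own y, each 66 mm (own x) by 46 mm (own y) inside, so its modules stand with their broad sides towards each other, 9 mm apart, long side along the tote's x (that is the only way they fit); floor 4 mm thick, walls 46 mm high over the bench, outside 82 mm (x) by 162 mm (y); modules stick out 63 mm above the walls. Origin: centre of its underside, on the bench
- carton: brown cardboard carton, fixed to the bench, open on top: three cells in a row along its own y, each 46 mm (own x) by 66 mm (own y) inside, so its modules stand end to end, 9 mm apart, long side along the carton's y (the only way they fit); floor 4 mm thick, walls 46 mm high over the bench, outside about 54 mm (x) by 212 mm (y). Origin: centre of its underside, on the bench
- tote_cell0 (a point): centre of the floor (4 mm over the bench) of the tote's cell 0, 49 mm to its -y
- carton_cell0 (a point): centre of the floor (4 mm over the bench) of the carton's cell 0, 69 mm to its -y
- tote_cell1 (a point): centre of the floor (4 mm over the bench) of the tote's cell 1, at its middle
- carton_cell1 (a point): centre of the floor (4 mm over the bench) of the carton's cell 1, at its middle
- tote_cell2 (a point): centre of the floor (4 mm over the bench) of the tote's cell 2, 49 mm to its +y
- carton_cell2 (a point): centre of the floor (4 mm over the bench) of the carton's cell 2, 69 mm to its +y
- spray_can: bystander: upright blue cleaner spray can with white cap, diameter 53 mm, 175 mm tall, loose, easily knocked over; origin at the centre of its underside
- gear: bystander: dark steel gear wheel lying flat, diameter 76 mm, 16 mm high, loose; origin at the centre of its underside. (Fixed equipment, up to 165 mm high, stands only along the back and sides of the bench, over 80 mm from any cell's centre)
- bearing: bystander: steel ball bearing lying flat, diameter 62 mm, 18 mm high, loose; origin at the centre of its underside
- scanner: bystander: black barcode scanner lying flat on the bench, loose, 52 mm high; seen from above it lies within a rectangle from -100 to 90 mm along its own x (orange nose at +x, handle at -x) and -30 to 75 mm along its own y about its origin, which lies on the bench
Not all that is in view belongs to the job. There is more than one size of the tote; the job needs the largest.

How it is judged:
By the outcome, as a careful person would: the job done as asked, in the order asked, and still so for the second after the job is handed in, with the robot touching nothing.
It also fails if it takes over 72 s, if anything falls off the work surface, if the arm or the gripper's body presses on something with over 40 N, if the wrist force passes 120 N, or if a joint passes its speed limit or range.

### The arm

A 6-joint arm with a two-finger parallel gripper is mounted at the origin on the work surface. World frame = base frame: x ahead of the robot, y to its left, z up, the work surface at z = 0. Lengths are in m, angles in rad, forces in N, time in s.
With the tool pointing down it reaches from about 0.3 to 0.875 m from the base axis. Payload 6.4 kg.
Tool frame: the origin (TCP) lies midway between the tips of the shut fingers; the grasp point (between the pads) lies 19 mm behind it; z points along the fingers, y is the line along which they close (so a half turn about z gives the same grasp; the last joint's range is limited). The gripper opens to 88 mm and grips with 3 to 60 N. Pads are 18 mm wide; open, the fingers measure 123 mm over their backs; the gripper's body (75 mm by 187 mm) begins 45 mm behind the grasp point.
Start: joints at [1.13, 0.181, 1.607, -0, 1.354, -0.206], TCP at [0.134, 0.559, 0.239] pointing down, gripper open.
Joint ranges: [-2.99, 2.99], [-0.89, 2.07], [0.3, 2.58], [-1.14, 4.28], [0, 2.63], [-3.12, 3.12]. Speed limits (rad/s): [2.57, 2.57, 3.01, 3.14, 3.14, 3.14].

### API

Orientations are given as a rotation vector (axis times angle).
In Python, from workcell import robot gives the robot as it stands. The module is installed in compiled form; this text tells all that it offers.
- The arm moves only by the shell command python3 -m crank 'ROWS'. ROWS is a JSON object of lists of equal length, an entry for each row: "jaw": the opening, from -1 (shut) to 1 (fully open); "slide": the shift along the world's x, y, z as a fraction of full scale, a list of three; "yaw": the turn about the world's z as a fraction of full scale. In form: {"jaw": [jaw, ...], "slide": [[x, y, z], ...], "yaw": [yaw, ...]}. A call has 1 to 5 rows; each row shifts and turns the commanded pose from where the row before left it; what a row does not reach is not made up. Full scale, the value 1, is 0.02 m for a shift and 4 degrees for a turn. A row lasts 1/12 s, in which the tool goes at most 41.7 mm and 7.16 degrees, less where a joint would pass 70% of its speed; a pose out of reach is approached as far as the arm can. A call with a number of a shift or a turn outside -1 to 1 is refused whole. A call with a gripper value outside its range is refused whole. The fingers move at their own pace and stop on an object; the grip force is fixed at half the most. Time passes only in rows, so rows that do not move let the fingers close. It gives the time, the measured TCP pose, the force, the opening and the grip force at its end, in the units of the state.
- robot.get_state(): the state, without advancing time (a new reading comes with each control period).
- robot.snapshot(name): name is "side" or "top" or "wrist"; returns the picture (384x512x3 uint8, red, green, blue); there is no depth.
- robot.camera_info(name): a dict with "intrinsics" (3x3 intrinsics, pixels), "T" (4x4, takes a point from camera to world coordinates). Camera axes: x right, y down, z forward; pixel columns grow to the right and rows downward; lengths in m; the calibration is good to about 2 mm. The wrist camera is an equidistant fisheye: a pixel r from the principal point sees the ray r / f radians off the axis. A picture is of the moment at which its call begins: read the wrist's pose just before it. camera_info takes no time and is no camera call; for the wrist camera it gives the pose at the moment of the call.
- robot.finish_job(): hands the job in; it is judged then, once.
Trained networks look in the newest picture that a camera, given by its name, has taken for a name from the list of things; names that differ only in an ending like _2 or _b are one class to them, and where a whole thing is asked for, a point or a joint stands for the part that bears it (a point fixed in the world has none). Each returns a list of dicts, best first, with "p" (0 to 1); they miss things now and then, are a little off and sometimes report something else, mostly with a low value. They report only what shows in the picture. A call takes as long as a camera call. They do not tell look-alikes from the thing itself.
- robot.recognise(camera, target): "box" ([left, top, right, bottom] in pixels, round what is visible of it).
The state is a dict: "time_s": time; "q": joint angles; "qvel": joint speeds; "joint_torque": joint torques, N m; "tool_pos": TCP position; "ee_rot": TCP orientation; "contact_force": force on the tool from outside, world axes, zero at the start; "ft_torque": the same for the moment, N m; "width": opening from 0.0 (shut) to 1.0 (fully open); "grip_force": force on a finger pad.
Only numpy, scipy, OpenCV 4.12 (cv2) and the standard library are available. Lean on these libraries where they do the work, as an engineer would, in place of code of your own. Each camera call takes 0.05 s, during which the arm holds its last target. There are 200 camera calls.

## Working session

There is one attempt and no reset: what is moved stays moved. The work goes in short steps, Python scripts to look and compute and a shell command to move; the robot and the scene stay as the last step left them, time stands still between calls to the robot, and variables do not carry over. Pictures are saved under pics/ and viewed, at most 10 in all, crops included, and the job is handed in when it is done.

```bash
mkdir -p pics
python3 - <<'E'
from workcell import robot
import cv2,numpy as np
np.set_printoptions(precision=4,suppress=True)
for n in ["top","side"]:
    im=robot.snapshot(n); cv2.imwrite(f"pics/{n}0.png",im[:,:,::-1])
    c=robot.camera_info(n); print(n,c["intrinsics"],c["T"])
    for t in ["tote","carton","red_stray_c","green_stray_c","spray_can"]:
        print(t,[(np.round(d["box"]).astype(int).tolist(),round(d["p"],2)) for d in robot.recognise(n,t)])
s=robot.get_state();print(s["time_s"],s["tool_pos"],s["ee_rot"],s["width"])
E
```

```text
top [[394.4473   0.     258.3465]
 [  0.     394.4473 192.9861]
 [  0.       0.       1.    ]] [[ 0.0049 -0.9972  0.075   0.4268]
 [-1.     -0.0055 -0.0072  0.0608]
 [ 0.0076 -0.075  -0.9972  1.1301]
 [ 0.      0.      0.      1.    ]]
tote [([174, 219, 217, 257], 0.7), ([157, 154, 215, 200], 0.69), ([87, 232, 134, 266], 0.57)]
carton [([336, 169, 410, 200], 0.79)]
red_stray_c [([184, 154, 210, 183], 0.67), ([150, 166, 176, 193], 0.32)]
green_stray_c [([339, 169, 366, 190], 0.62)]
spray_can [([250, 191, 270, 212], 0.57)]
side [[395.7963   0.     254.7629]
 [  0.     395.7963 192.6564]
 [  0.       0.       1.    ]] [[ 0.9077 -0.2459  0.3401  0.1153]
 [-0.4196 -0.5364  0.7322 -0.7996]
 [ 0.0024 -0.8073 -0.5901  0.7728]
 [ 0.      0.      0.      1.    ]]
tote [([156, 148, 183, 168], 0.98), ([219, 164, 263, 186], 0.73), ([182, 179, 216, 200], 0.7)]
carton [([290, 248, 351, 328], 0.96), ([320, 270, 353, 311], 0.17)]
red_stray_c [([244, 151, 262, 173], 0.67), ([297, 232, 323, 270], 0.54)]
green_stray_c [([294, 231, 327, 267], 0.9), ([251, 224, 279, 240], 0.57)]
spray_can [([241, 167, 260, 219], 0.58)]
0.6 [0.1337 0.5592 0.2387] [0.3679 3.12   0.    ] 0.9987282026007518
```

Run:
```python
import cv2
a=cv2.imread("pics/top0.png")[120:290,60:430]
cv2.imwrite("pics/top0c.png",cv2.resize(a,None,fx=2.15,fy=2.15,interpolation=cv2.INTER_CUBIC))
```

```text
(no output)
```

View pics/top0c.png

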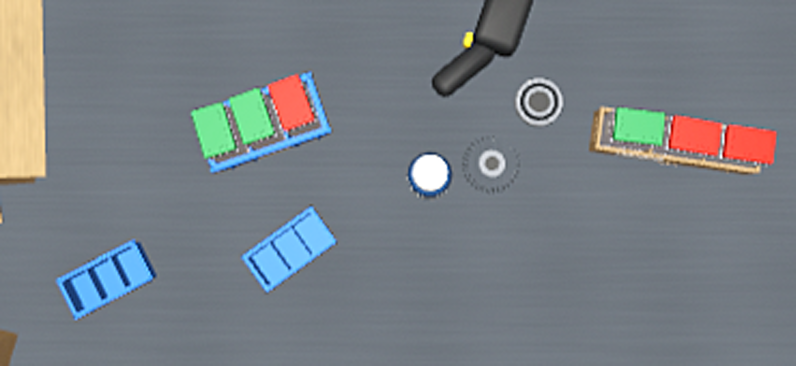

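View pics/side0.png

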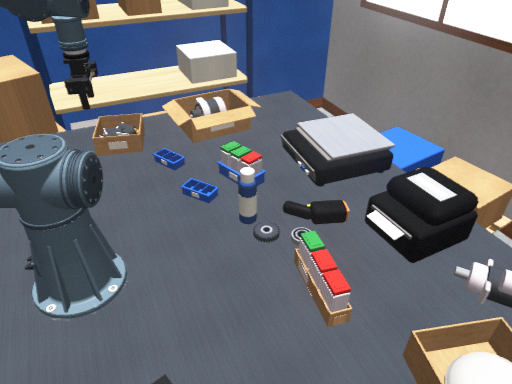

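The top crop shows the tote with its modules at full-image pixels of about (150-210, 155-195). Its red stray is at the right (-y) end, around (197,168). The carton is at (336-420, 170-200), with its green stray at the left (+y) end, around (357,178). The spray can (260,200), gear (288,195) and bearing (310,167) lie between them, and the two smaller totes are decoys. The side view agrees. Next I'll measure the caps.

```bash
cat > h.py <<'E'
from workcell import robot
import cv2,numpy as np
np.set_printoptions(precision=4,suppress=True)
def ray(n,uv,c=None):
    c=c or robot.camera_info(n);K=c["intrinsics"];uv=np.atleast_2d(uv).astype(float)
    x=(uv-[K[0][2],K[1][2]])/[K[0][0],K[1][1]]
    if n=="wrist":
        r=np.linalg.norm(x,axis=1,keepdims=True)+1e-12
        d=np.hstack([x/r*np.sin(r),np.cos(r)])
    else: d=np.hstack([x,np.ones((len(x),1))])
    T=np.array(c["T"]);return T[:3,3],d@T[:3,:3].T
def plane(n,uv,z,c=None):
    o,d=ray(n,uv,c);return (o+d*((z-o[2])/d[:,2])[:,None])[:,:2]
def caps(n,z,im=None,c=None,amin=60):
    im=robot.snapshot(n) if im is None else im
    hsv=cv2.cvtColor(cv2.resize(im,None,fx=4,fy=4,interpolation=cv2.INTER_CUBIC),cv2.COLOR_RGB2HSV)
    H,S,V=[hsv[:,:,i].astype(int) for i in range(3)]
    out=[]
    for col,m in (("red",((H<8)|(H>172))&(S>140)&(V>140)),("green",(H>45)&(H<80)&(S>90)&(V>100))):
        m=cv2.morphologyEx(m.astype(np.uint8),cv2.MORPH_OPEN,np.ones((5,5)))
        for k in cv2.findContours(m,cv2.RETR_EXTERNAL,cv2.CHAIN_APPROX_NONE)[0]:
            if cv2.contourArea(k)<amin*16: continue
            w=plane(n,(k[:,0,:]+.5)/4-.5,z,c)
            (cx,cy),(a,b),t=cv2.minAreaRect((w*1000).astype(np.float32))
            if a<b: a,b,t=b,a,t+90
            out.append((col,round(cx,1),round(cy,1),round(a,1),round(b,1),round((t+90)%180-90,1)))
    return out
E
python3 - <<'E'
from h import *
for n in("top","side"):
    print(n)
    for o in caps(n,.109,cv2.imread(f"pics/{n}0.png")[:,:,::-1]): print(o)
    robot.snapshot(n)
    for t,z in (("spray_can",.175 if n=="top" else .09),("gear",.016),("bearing",.018),("scanner",.03)):
        for d in robot.recognise(n,t)[:1]:
            b=d["box"];print(t,d["p"],plane(n,[[(b[0]+b[2])/2,(b[1]+b[3])/2],b[:2],b[2:]],z).tolist())
print(plane("top",[[175,257],[217,219],[87,266],[134,232]],.02))
E
```

```text
top
('red', 522.2, -337.1, 61.8, 40.6, 81.7)
('red', 532.8, -271.3, 61.5, 41.2, 81.5)
('red', 569.8, 218.7, 60.6, 41.1, 21.5)
('green', 543.3, -203.3, 60.8, 41.4, 84.0)
('green', 535.9, 312.1, 61.4, 41.4, 17.8)
('green', 553.1, 266.3, 62.2, 41.1, 19.8)
spray_can 0.75 [[0.4781989117099367, 0.04862488498069595], [0.5002059690858355, 0.0707024265723043], [0.456260257726127, 0.02661596586359908]]
gear 0.87 [[0.49797460809213406, -0.03604055860576278], [0.5301950203067912, -0.001295550281364792], [0.4658786325583762, -0.07065138014555661]]
bearing 0.91 [[0.5808340725967021, -0.1021093397710546], [0.6119412616558781, -0.07176217703625926], [0.549843676685666, -0.13234256290603036]]
scanner 0.62 [[0.6684673020245411, -0.02099063172695518], [0.75539906609146, 0.04188563405789546], [0.5824705994060122, -0.0831905834764792]]
side
('red', 522.9, -344.2, 64.8, 41.6, 81.9)
('red', 532.8, -279.1, 63.9, 41.7, 80.5)
('red', 570.3, 209.4, 63.6, 47.1, 20.2)
('green', 544.2, -210.5, 62.4, 41.2, 83.1)
('green', 545.0, 281.6, 94.4, 65.1, -69.7)
spray_can 0.83 [[0.4872207071251431, 0.04460158666460179], [0.5150857276278225, 0.19031938512472668], [0.46404782572793146, -0.07657906205785603]]
gear 0.94 [[0.5100455778531895, -0.04419028134423397], [0.49063985441649394, 0.01191834089828736], [0.5283386332010926, -0.09708179737172395]]
bearing 0.62 [[0.5751125986454605, -0.17365996496685787], [0.5772651665466829, -0.08828097300256599], [0.5731895145226383, -0.24993676152032918]]
scanner 0.63 [[0.668268872180439, -0.04321509612945329], [0.6053133848272625, 0.05633354862892259], [0.726172505080886, -0.13477547353530173]]
[[0.3303 0.2839]
 [0.4364 0.1684]
 [0.3045 0.5271]
 [0.399  0.3997]]
```

```bash
for i in 1 ; do
python3 -m crank '{"jaw":[1,1,1,1,1],"slide":[[0.99,-0.774,0],[0.99,-0.774,0],[0.99,-0.774,0],[0.99,-0.774,0],[0.99,-0.774,0]],"yaw":[-0.64,-0.64,-0.64,-0.64,-0.64]}'
python3 -m crank '{"jaw":[1,1,1,1,1],"slide":[[0.99,-0.774,0],[0.99,-0.774,0],[0.99,-0.774,0],[0.99,-0.774,0],[0.99,-0.774,0]],"yaw":[-0.64,-0.64,-0.64,-0.64,-0.64]}'
python3 -m crank '{"jaw":[1,1,1,1,1],"slide":[[0.99,-0.774,0],[0.99,-0.774,0],[0.99,-0.774,0],[0.99,-0.774,0],[0.99,-0.774,0]],"yaw":[-0.64,-0.64,-0.64,-0.64,-0.64]}'
python3 -m crank '{"jaw":[1,1,1,1,1],"slide":[[0.99,-0.774,0],[0.99,-0.774,0],[0.99,-0.774,0],[0.99,-0.774,0],[0.99,-0.774,0]],"yaw":[-0.64,-0.64,-0.64,-0.64,-0.64]}'
python3 -m crank '{"jaw":[1,1,1],"slide":[[0.99,-0.774,0],[0.99,-0.774,0],[0,0,0]],"yaw":[-0.64,-0.64,0]}'
done
python3 - <<'E'
from h import *
s=robot.get_state();R=cv2.Rodrigues(np.array(s["ee_rot"],float))[0]
print(s["tool_pos"],np.degrees(np.arctan2(R[1,1],R[0,1])),R[:,2])
c=robot.camera_info("wrist");im=robot.snapshot("wrist");print(c)
cv2.imwrite("pics/w1.png",im[:,:,::-1])
for o in caps("wrist",.109,im,c): print(o)
E
```

```text
time_s: 1.52
tool_pos: [0.2335, 0.4811, 0.2388]
ee_rot: [0.716, 3.059, 0.0]
contact_force: [0.3, 0.4, -0.2]
width: 0.997
grip_force: 0.0
time_s: 1.93
tool_pos: [0.3326, 0.4036, 0.2388]
ee_rot: [1.053, 2.96, 0.0]
contact_force: [0.7, 0.6, -0.3]
width: 1.002
grip_force: 0.0
time_s: 2.35
tool_pos: [0.4317, 0.3262, 0.2388]
ee_rot: [1.377, 2.824, 0.0]
contact_force: [0.4, 0.2, 0.0]
width: 1.003
grip_force: 0.0
time_s: 2.77
tool_pos: [0.5307, 0.2488, 0.2387]
ee_rot: [1.683, 2.653, 0.0]
contact_force: [0.4, 0.5, 0.4]
width: 0.997
grip_force: 0.0
time_s: 3.02
tool_pos: [0.5724, 0.2156, 0.2386]
ee_rot: [1.803, 2.57, 0.0]
contact_force: [0.0, 0.6, 0.3]
width: 1.002
grip_force: 0.0
[0.5724 0.2156 0.2386] 19.906931611900152 [ 0.0016 -0.0011 -1.    ]
{'intrinsics': array([[297.3186,   0.    , 252.9205],
       [  0.    , 297.3186, 187.3475],
       [  0.    ,   0.    ,   1.    ]]), 'T': array([[ 0.9402,  0.3227,  0.109 ,  0.5439],
       [ 0.3406, -0.8923, -0.2962,  0.2929],
       [ 0.0017,  0.3156, -0.9489,  0.3853],
       [ 0.    ,  0.    ,  0.    ,  1.    ]])}
('red', 571.0, 220.2, 59.9, 41.2, 21.0)
('green', 554.4, 266.9, 57.6, 40.1, 19.9)
('green', 537.1, 312.0, 57.6, 38.7, 17.8)
```

View pics/w1.png

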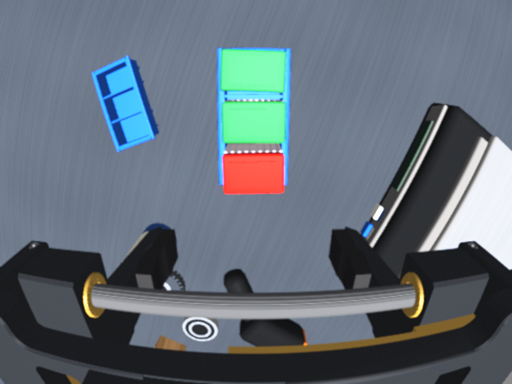

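The wrist view shows the tote with the red stray at (253,173). Its position agrees with the top camera to about 1.3 mm. I'll descend in two stages and check in between.

```bash
python3 -m crank '{"jaw":[1,1],"slide":[[0,0,0],[0,0,0]],"yaw":[0,0]}'
python3 -m crank '{"jaw":[1,1,1,1,1],"slide":[[0,0,-1],[0,0,-1],[0,0,-1],[0,0,-1],[0,0,-1]],"yaw":[0,0,0,0,0]}'
python3 -m crank '{"jaw":[1,1],"slide":[[0,0,0],[0,0,0]],"yaw":[0,0]}'
```

```text
time_s: 3.23
tool_pos: [0.5686, 0.2193, 0.2385]
ee_rot: [-1.795, -2.577, 0.0]
contact_force: [0.2, 0.6, 0.4]
width: 0.997
grip_force: 0.0
time_s: 3.65
tool_pos: [0.5684, 0.2198, 0.1382]
ee_rot: [1.794, 2.579, 0.001]
contact_force: [-0.0, 0.9, -0.9]
width: 1.001
grip_force: 0.0
time_s: 3.82
tool_pos: [0.5679, 0.2194, 0.138]
ee_rot: [-1.794, -2.577, 0.003]
contact_force: [-0.4, 0.2, -1.2]
width: 0.999
grip_force: 0.0
```

```bash
python3 -m crank '{"jaw":[1,1,1,1,1],"slide":[[0.12,0,-1],[0,0,-1],[0,0,-1],[0,0,-0.9],[0,0,0]],"yaw":[0,0,0,0,0]}'
python3 -m crank '{"jaw":[1,-1,-1,-1,-1],"slide":[[0,0,0],[0,0,0],[0,0,0],[0,0,0],[0,0,0]],"yaw":[0,0,0,0,0]}'
python3 -m crank '{"jaw":[-1,-1,-1,-1,-1],"slide":[[0,0,0],[0,0,0],[0,0,0],[0,0,0],[0,0,0]],"yaw":[0,0,0,0,0]}'
```

```text
time_s: 4.23
tool_pos: [0.5701, 0.2188, 0.059]
ee_rot: [-1.794, -2.576, 0.004]
contact_force: [-0.5, 0.4, -0.2]
width: 1.001
grip_force: 0.0
time_s: 4.65
tool_pos: [0.5726, 0.2189, 0.0621]
ee_rot: [1.796, 2.576, 0.002]
contact_force: [-0.5, 0.3, -0.6]
width: 0.719
grip_force: 0.0
time_s: 5.07
tool_pos: [0.5723, 0.2188, 0.0617]
ee_rot: [1.796, 2.576, 0.001]
contact_force: [-1.5, -0.7, 6.2]
width: 0.68
grip_force: 29.9
```

```bash
python3 -m crank '{"jaw":[-1,-1,-1,-1,-1],"slide":[[0,0,0.3],[0,0,0.5],[0,0,0.6],[0,0,0.8],[0,0,0.8]],"yaw":[0,0,0,0,0]}'
python3 -m crank '{"jaw":[-1,-1,-1,-1,-1],"slide":[[0,0,1],[0,0,1],[0,0,1],[0,0,1],[0,0,1]],"yaw":[0,0,0,0,0]}'
python3 -m crank '{"jaw":[-1,-1,-1,-1,-1],"slide":[[0,0,1],[0,0,1],[0,0,0.8],[0,0,0.2],[0,0,0]],"yaw":[0,0,0,0,0]}'
python3 - <<'E'
from h import *
s=robot.get_state();c=robot.camera_info("wrist");im=robot.snapshot("wrist")
cv2.imwrite("pics/w2.png",im[:,:,::-1]);np.save("w2T.npy",c["T"])
print(s["tool_pos"],s["width"],s["grip_force"])
im=robot.snapshot("top");cv2.imwrite("pics/top1.png",im[:,:,::-1])
a=im[140:215,140:230,::-1]
b=cv2.imread("pics/w2.png")
cv2.imwrite("pics/c2.png",np.vstack([cv2.resize(a,(480,400),interpolation=cv2.INTER_CUBIC)]));
E
```

```text
time_s: 5.48
tool_pos: [0.5714, 0.2186, 0.1217]
ee_rot: [-1.797, -2.576, 0.001]
contact_force: [0.8, 0.6, -2.9]
width: 0.678
grip_force: 29.9
time_s: 5.9
tool_pos: [0.5715, 0.2187, 0.2226]
ee_rot: [1.797, 2.577, 0.0]
contact_force: [0.6, 0.5, -2.3]
width: 0.673
grip_force: 29.9
time_s: 6.32
tool_pos: [0.5724, 0.2188, 0.2829]
ee_rot: [1.795, 2.575, 0.004]
contact_force: [0.0, -0.1, -3.3]
width: 0.68
grip_force: 29.9
[0.5724 0.2188 0.2829] 0.6796180791417191 29.934456849005073
```

View pics/w2.png

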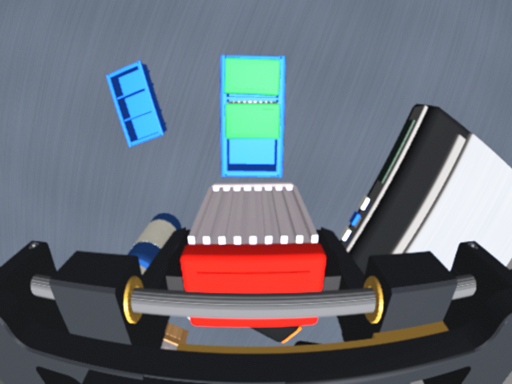

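The wrist view shows the red module held upright. The empty tote cell is at (250,155), and the tote rim runs from about (221,56) to (283,177). I'll measure the rim while carrying the red module to the free bench.

```bash
python3 - <<'E'
from h import *
c=robot.camera_info("wrist");c=dict(c);c["T"]=np.load("w2T.npy")
im=cv2.imread("pics/w2.png")
h=cv2.cvtColor(cv2.resize(im,None,fx=4,fy=4,interpolation=cv2.INTER_CUBIC),cv2.COLOR_BGR2HSV)
m=((h[...,0]>98)&(h[...,0]<125)&(h[...,1]>140)&(h[...,2]>70)).astype(np.uint8)
for k in cv2.findContours(m,cv2.RETR_EXTERNAL,cv2.CHAIN_APPROX_NONE)[0]:
    if cv2.contourArea(k)>8000:
        w=plane("wrist",(k[:,0,:]+.5)/4-.5,.046,c)
        print(cv2.boundingRect(k),cv2.minAreaRect((w*1000).astype(np.float32)))
E
python3 -m crank '{"jaw":[-1,-1,-1,-1,-1],"slide":[[-0.25,-0.5,0],[-0.54,-1,0],[-0.54,-1,0],[-0.54,-1,0],[-0.54,-1,0]],"yaw":[0.5,0.96,0.96,0.96,0.96]}'
python3 -m crank '{"jaw":[-1,-1,-1,-1,-1],"slide":[[-0.54,-1,0],[-0.54,-1,0],[-0.54,-1,0],[-0.54,-1,0],[-0.54,-1,0]],"yaw":[0.96,0.96,0.96,0.96,0.96]}'
python3 -m crank '{"jaw":[-1,-1,-1,-1,-1],"slide":[[-0.54,-1,0],[-0.54,-1,0],[-0.54,-1,0],[-0.54,-1,0],[-0.54,-1,0]],"yaw":[0.96,0.96,0.96,0.96,0.96]}'
python3 -m crank '{"jaw":[-1,-1,-1,-1,-1],"slide":[[-0.25,-0.45,0],[0,0,-1],[0,0,-1],[0,0,-1],[0,0,-1]],"yaw":[0.5,0,0,0,0]}'
python3 -m crank '{"jaw":[-1,-1,-1,-1,-1],"slide":[[0,0,-1],[0,0,-1],[0,0,-1],[0,0,-0.8],[0,0,-0.5]],"yaw":[0,0,0,0,0]}'
python3 -m crank '{"jaw":[-1,-1],"slide":[[0,0,0],[0,0,0]],"yaw":[0,0]}'
```

```text
(424, 241, 243, 349) ((399.9562072753906, 234.2639923095703), (63.063758850097656, 108.52750396728516), 36.13047409057617)
(880, 219, 264, 494) ((554.46142578125, 266.04180908203125), (83.10453033447266, 162.44281005859375), 19.517915725708008)
time_s: 6.83
tool_pos: [0.522, 0.1279, 0.2787]
ee_rot: [-1.381, -2.819, 0.003]
contact_force: [0.4, -0.6, -3.0]
width: 0.678
grip_force: 29.9
time_s: 7.25
tool_pos: [0.468, 0.028, 0.279]
ee_rot: [-0.892, -3.009, 0.001]
contact_force: [0.5, -0.1, -3.0]
width: 0.678
grip_force: 29.9
time_s: 7.67
tool_pos: [0.4141, -0.0717, 0.2792]
ee_rot: [-0.378, -3.116, -0.001]
contact_force: [0.2, 0.1, -3.3]
width: 0.679
grip_force: 29.9
time_s: 8.08
tool_pos: [0.4095, -0.08, 0.1986]
ee_rot: [-0.329, -3.122, -0.001]
contact_force: [0.4, 0.2, -3.5]
width: 0.678
grip_force: 29.9
time_s: 8.5
tool_pos: [0.4084, -0.0793, 0.1118]
ee_rot: [-0.328, -3.12, -0.003]
contact_force: [-0.1, 0.0, -3.3]
width: 0.678
grip_force: 29.9
time_s: 8.67
tool_pos: [0.41, -0.08, 0.1142]
ee_rot: [-0.329, -3.122, -0.001]
contact_force: [-0.5, -0.6, -3.5]
width: 0.679
grip_force: 29.9
```

```bash
python3 -m crank '{"jaw":[-1,-1,-1,-1,-1],"slide":[[0,0,-0.8],[0,0,-0.7],[0,0,-0.6],[0,0,-0.3],[0,0,0]],"yaw":[0.4,0.48,0,0,0]}'
python3 -m crank '{"jaw":[-1,-1,-1],"slide":[[0,0,-0.15],[0,0,0],[0,0,0]],"yaw":[0,0,0]}'
python3 -m crank '{"jaw":[-1,-1,-1],"slide":[[0,0,-0.1],[0,0,0],[0,0,0]],"yaw":[0,0,0]}'
```

```text
time_s: 9.08
tool_pos: [0.4103, -0.0802, 0.0664]
ee_rot: [-0.233, -3.132, -0.001]
contact_force: [0.7, 0.2, -3.4]
width: 0.676
grip_force: 29.9
time_s: 9.33
tool_pos: [0.4111, -0.0806, 0.0644]
ee_rot: [0.232, 3.132, -0.001]
contact_force: [0.4, 0.1, -2.5]
width: 0.681
grip_force: 29.9
time_s: 9.58
tool_pos: [0.4106, -0.0803, 0.0619]
ee_rot: [0.233, 3.133, -0.0]
contact_force: [-0.7, 0.2, -2.6]
width: 0.682
grip_force: 29.9
```

```bash
python3 -m crank '{"jaw":[-1,-1,-1],"slide":[[0,0,-0.1],[0,0,0],[0,0,0]],"yaw":[0,0,0]}'
python3 -m crank '{"jaw":[-1,-1,-1],"slide":[[0,0,-0.1],[0,0,0],[0,0,0]],"yaw":[0,0,0]}'
```

```text
time_s: 9.83
tool_pos: [0.4104, -0.0803, 0.0596]
ee_rot: [-0.233, -3.133, -0.0]
contact_force: [-0.5, -0.3, -3.7]
width: 0.676
grip_force: 29.9
time_s: 10.08
tool_pos: [0.4107, -0.0804, 0.0577]
ee_rot: [0.233, 3.133, -0.0]
contact_force: [0.5, 0.2, -2.7]
width: 0.679
grip_force: 29.9
```

```bash
python3 -m crank '{"jaw":[-1,-1,-1],"slide":[[0,0,-0.1],[0,0,0],[0,0,0]],"yaw":[0,0,0]}'
python3 -m crank '{"jaw":[-1,-1,-1],"slide":[[0,0,-0.08],[0,0,0],[0,0,0]],"yaw":[0,0,0]}'
```

```text
time_s: 10.33
tool_pos: [0.4113, -0.0808, 0.0574]
ee_rot: [0.232, 3.132, -0.001]
contact_force: [-6.0, 1.6, 17.5]
width: 0.679
grip_force: 30.0
time_s: 10.58
tool_pos: [0.4122, -0.081, 0.057]
ee_rot: [0.231, 3.131, -0.002]
contact_force: [-8.0, 4.8, 30.3]
width: 0.679
grip_force: 30.0
```

```bash
python3 -m crank '{"jaw":[-1,1,1,1,1],"slide":[[0,0,0.15],[0,0,0],[0,0,0],[0,0,0],[0,0,0]],"yaw":[0,0,0,0,0]}'
python3 -m crank '{"jaw":[1,1,1,1,1],"slide":[[0,0,0.2],[0,0,0.6],[0,0,1],[0,0,1],[0,0,1]],"yaw":[0,0,0,0,0]}'
python3 -m crank '{"jaw":[1,1,1,1,1],"slide":[[0,0,1],[0.3,-0.28,1],[0.39,-0.36,1],[0.39,-0.36,1],[0.39,-0.36,1]],"yaw":[0,-1,-1,-1,-1]}'
python3 -m crank '{"jaw":[1,1,1,1,1],"slide":[[0.39,-0.36,0],[0.39,-0.36,0],[0.39,-0.36,0],[0.39,-0.36,0],[0.39,-0.36,0]],"yaw":[-1,-1,-1,-1,-1]}'
python3 -m crank '{"jaw":[1,1,1,1,1],"slide":[[0.39,-0.36,0],[0.39,-0.36,0],[0.39,-0.36,0],[0.39,-0.36,0],[0.39,-0.36,0]],"yaw":[-1,-1,-1,-1,-1]}'
python3 -m crank '{"jaw":[1,1,1,1,1],"slide":[[0.39,-0.36,0],[0.39,-0.36,0],[0.39,-0.36,0],[0,0,0],[0,0,0]],"yaw":[-1,-1,-1,-1,-1]}'
python3 -m crank '{"jaw":[1,1,1,1,1],"slide":[[0,0,0],[0,0,0],[0,0,0],[0,0,0],[0,0,0]],"yaw":[-1,-1,-1,-0.5,0]}'
python3 -m crank '{"jaw":[1,1],"slide":[[0,0,0],[0,0,0]],"yaw":[0,0]}'
python3 - <<'E'
from h import *
s=robot.get_state();c=robot.camera_info("wrist");im=robot.snapshot("wrist")
cv2.imwrite("pics/w3.png",im[:,:,::-1]);np.save("w3T.npy",c["T"])
R=cv2.Rodrigues(np.array(s["ee_rot"],float))[0]
print(s["tool_pos"],np.degrees(np.arctan2(R[1,1],R[0,1])),s["q"])
for o in caps("wrist",.109,im,c): print(o)
im=robot.snapshot("top");cv2.imwrite("pics/top2.png",im[:,:,::-1])
for o in caps("top",.109,im): print(o)
E
```

```text
time_s: 11.0
tool_pos: [0.4104, -0.0803, 0.0569]
ee_rot: [-0.233, -3.133, -0.0]
contact_force: [-0.1, 0.3, 0.5]
width: 0.957
grip_force: 0.0
time_s: 11.42
tool_pos: [0.4102, -0.0802, 0.1339]
ee_rot: [-0.233, -3.132, -0.001]
contact_force: [0.5, -0.3, 0.1]
width: 0.999
grip_force: 0.0
time_s: 11.83
tool_pos: [0.4401, -0.1077, 0.2343]
ee_rot: [-0.672, -3.069, 0.0]
contact_force: [-0.2, 0.0, 0.3]
width: 1.002
grip_force: 0.0
time_s: 12.25
tool_pos: [0.4792, -0.1438, 0.2331]
ee_rot: [-1.194, -2.905, -0.0]
contact_force: [-1.0, 0.5, -0.0]
width: 1.002
grip_force: 0.0
time_s: 12.67
tool_pos: [0.5182, -0.1798, 0.233]
ee_rot: [-1.681, -2.654, 0.0]
contact_force: [0.5, 0.7, 0.0]
width: 0.997
grip_force: 0.0
time_s: 13.08
tool_pos: [0.5414, -0.2015, 0.2328]
ee_rot: [-2.116, -2.321, 0.0]
contact_force: [0.4, -0.4, -0.7]
width: 0.999
grip_force: 0.0
time_s: 13.5
tool_pos: [0.5412, -0.2011, 0.233]
ee_rot: [-2.381, -2.049, 0.0]
contact_force: [-0.0, 0.2, -0.9]
width: 1.003
grip_force: 0.0
time_s: 13.67
tool_pos: [0.5413, -0.2011, 0.233]
ee_rot: [-2.378, -2.052, 0.0]
contact_force: [-0.4, -0.7, 0.3]
width: 0.999
grip_force: 0.0
[ 0.5413 -0.2011  0.233 ] -8.424352025419394 [-0.5612  0.1913  1.6065 -0.      1.3441 -0.4141]
('red', 531.4, -287.9, 96.0, 39.7, 81.5)
('red', 414.3, -81.3, 59.0, 42.6, 81.8)
('green', 544.9, -204.3, 60.3, 39.3, 83.4)
('red', 408.7, -78.2, 60.8, 40.3, 82.0)
('red', 522.2, -337.3, 61.6, 40.7, 81.7)
('green', 544.2, -196.7, 47.5, 41.1, 84.0)
('green', 535.9, 312.1, 61.4, 41.4, 17.8)
('green', 553.2, 266.3, 62.4, 41.1, 19.7)
```

View pics/w3.png

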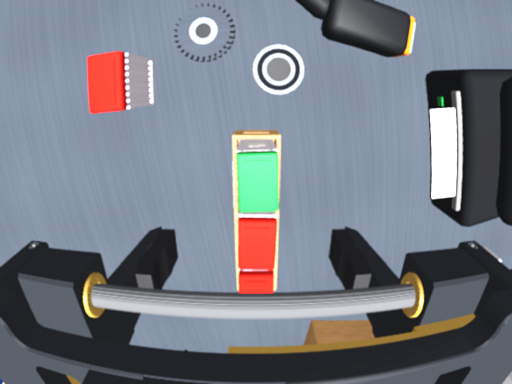

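The wrist view shows the green stray at (258,182) in the carton's +y cell, and the red module standing upright on the bench at (107,82). Descending to grip the green one.

```bash
python3 -m crank '{"jaw":[1,1,1,1,1],"slide":[[0.145,-0.13,-1],[0,0,-1],[0,0,-1],[0,0,-1],[0,0,-1]],"yaw":[0.25,0,0,0,0]}'
python3 -m crank '{"jaw":[1,1,1,1,1],"slide":[[0,0,-1],[0,0,-1],[0,0,-0.9],[0,0,-0.65],[0,0,0]],"yaw":[0,0,0,0,0]}'
python3 -m crank '{"jaw":[-1,-1,-1,-1,-1],"slide":[[0,0,0],[0,0,0],[0,0,0],[0,0,0],[0,0,0]],"yaw":[0,0,0,0,0]}'
python3 -m crank '{"jaw":[-1,-1,-1,-1,-1],"slide":[[0,0,0],[0,0,0],[0,0,0],[0,0,0],[0,0,0]],"yaw":[0,0,0,0,0]}'
```

```text
time_s: 14.18
tool_pos: [0.5443, -0.2037, 0.1323]
ee_rot: [2.361, 2.072, 0.0]
contact_force: [0.1, 0.3, 0.5]
width: 1.002
grip_force: 0.0
time_s: 14.6
tool_pos: [0.5424, -0.2026, 0.0591]
ee_rot: [-2.358, -2.069, 0.002]
contact_force: [-1.4, 0.6, -0.3]
width: 1.002
grip_force: 0.0
time_s: 15.02
tool_pos: [0.5449, -0.2041, 0.0631]
ee_rot: [2.36, 2.071, 0.001]
contact_force: [0.3, -0.2, -0.2]
width: 0.65
grip_force: 0.0
time_s: 15.43
tool_pos: [0.5445, -0.2038, 0.0624]
ee_rot: [2.362, 2.071, 0.0]
contact_force: [0.1, 0.5, 3.4]
width: 0.453
grip_force: 29.9
```

```bash
python3 -m crank '{"jaw":[-1,-1,-1,-1,-1],"slide":[[0,0,0.3],[0,0,0.5],[0,0,0.6],[0,0,0.8],[0,0,0.8]],"yaw":[0,0,0,0,0]}'
python3 -m crank '{"jaw":[-1,-1,-1,-1,-1],"slide":[[0,0,1],[0,0,1],[0,0,1],[0,0,1],[0,0,0.5]],"yaw":[0,0,0,0,0]}'
python3 -m crank '{"jaw":[-1,-1,-1,-1,-1],"slide":[[-0.3,-0.1,0],[-0.51,-0.206,0],[-0.51,-0.206,0],[-0.51,-0.206,0],[-0.51,-0.206,0]],"yaw":[-0.6,-1,-1,-1,-1]}'
python3 -m crank '{"jaw":[-1,-1,-1,-1,-1],"slide":[[-0.51,-0.206,0],[-0.51,-0.206,0],[-0.51,-0.206,0],[-0.51,-0.206,0],[-0.51,-0.206,0]],"yaw":[-1,-1,-1,-1,-1]}'
python3 -m crank '{"jaw":[-1,-1,-1,-1,-1],"slide":[[-0.51,-0.206,0],[-0.51,-0.206,0],[-0.51,-0.206,0],[-0.51,-0.206,0],[-0.51,-0.206,0]],"yaw":[-1,-1,-1,-1,-1]}'
python3 -m crank '{"jaw":[-1,-1,-1,-1,-1],"slide":[[-0.51,-0.206,0],[-0.25,-0.12,-0.4],[0,0,-1],[0,0,-1],[0,0,-1]],"yaw":[-1,-0.2,0,0,0]}'
python3 -m crank '{"jaw":[-1,-1],"slide":[[0,0,0],[0,0,0]],"yaw":[0,0]}'
python3 - <<'E'
from h import *
im=robot.snapshot("top");cv2.imwrite("pics/top3.png",im[:,:,::-1])
cv2.imwrite("pics/top3c.png",cv2.resize(im[130:260,240:440,::-1],None,fx=4,fy=4,interpolation=cv2.INTER_CUBIC))
E
```

```text
time_s: 15.85
tool_pos: [0.5439, -0.2035, 0.1232]
ee_rot: [-2.361, -2.071, 0.0]
contact_force: [0.4, -0.5, -4.4]
width: 0.455
grip_force: 29.9
time_s: 16.27
tool_pos: [0.5452, -0.2043, 0.2159]
ee_rot: [2.359, 2.069, 0.002]
contact_force: [0.5, 0.1, -4.2]
width: 0.449
grip_force: 29.9
time_s: 16.68
tool_pos: [0.4966, -0.2221, 0.2121]
ee_rot: [-2.665, -1.663, 0.0]
contact_force: [0.6, -0.1, -3.6]
width: 0.451
grip_force: 29.9
time_s: 17.1
tool_pos: [0.4457, -0.2427, 0.2122]
ee_rot: [-2.913, -1.174, 0.0]
contact_force: [0.4, 0.2, -4.6]
width: 0.456
grip_force: 29.9
time_s: 17.52
tool_pos: [0.3947, -0.2633, 0.2122]
ee_rot: [-3.073, -0.651, 0.0]
contact_force: [0.2, -0.0, -4.2]
width: 0.45
grip_force: 29.9
time_s: 17.93
tool_pos: [0.3801, -0.2699, 0.1432]
ee_rot: [3.096, 0.529, 0.001]
contact_force: [0.8, 0.0, -4.5]
width: 0.45
grip_force: 29.9
time_s: 18.1
tool_pos: [0.3795, -0.269, 0.1431]
ee_rot: [-3.094, -0.528, 0.003]
contact_force: [0.5, 0.1, -3.4]
width: 0.451
grip_force: 29.9
```

View pics/top3c.png

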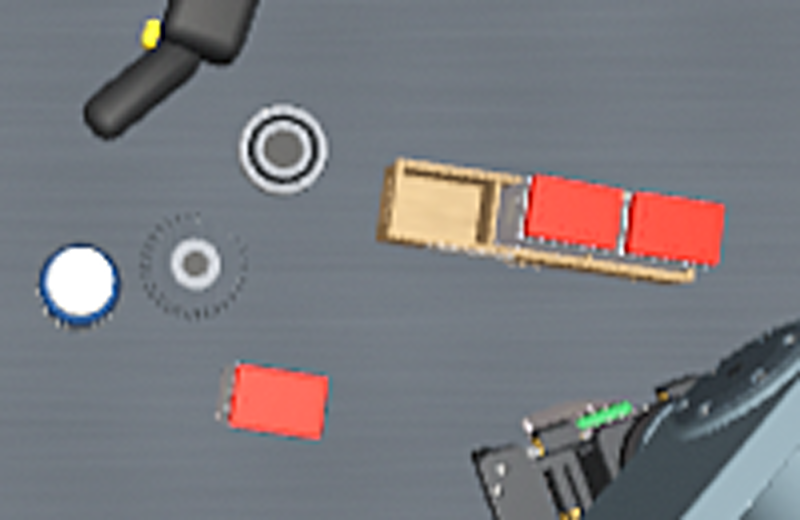

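The top crop shows the empty carton cell at crop (440,205), with rim corners near (402,160) and (393,243). Red stands upright at (280,400) and no bystander has moved. Setting green down.

```bash
python3 - <<'E'
from h import *
p=np.array([[402,160],[393,243],[692,282],[522,183],[497,180],[490,245],[404,174],[398,238],[483,184],[478,240]],float)
print(plane("top",(p+.5)/4-.5+[240,130],.046)*1000)
E
python3 -m crank '{"jaw":[-1,-1,-1,-1,-1],"slide":[[0,0,-0.8],[0,0,-1],[0,0,-1],[0,0,-0.8],[0,0,-0.4]],"yaw":[0,0,0,0,0]}'
python3 -m crank '{"jaw":[-1,-1,-1],"slide":[[0,0,-0.1],[0,0,0],[0,0,0]],"yaw":[0,0,0]}'
python3 -m crank '{"jaw":[-1,-1,-1],"slide":[[0,0,-0.08],[0,0,0],[0,0,0]],"yaw":[0,0,0]}'
```

```text
[[ 574.543  -173.5705]
 [ 516.7724 -166.7315]
 [ 490.9101 -373.148 ]
 [ 558.9845 -256.6818]
 [ 560.9749 -239.355 ]
 [ 515.7586 -233.8241]
 [ 564.7804 -174.8543]
 [ 520.2566 -170.2257]
 [ 558.1292 -229.5943]
 [ 519.1784 -225.5682]]
time_s: 18.57
tool_pos: [0.3804, -0.27, 0.0638]
ee_rot: [3.097, 0.528, 0.0]
contact_force: [0.1, 0.4, -4.1]
width: 0.449
grip_force: 29.9
time_s: 18.82
tool_pos: [0.3811, -0.2708, 0.0634]
ee_rot: [3.095, 0.527, 0.002]
contact_force: [0.1, -0.0, -3.8]
width: 0.454
grip_force: 29.9
time_s: 19.07
tool_pos: [0.3806, -0.2702, 0.0611]
ee_rot: [3.096, 0.527, 0.001]
contact_force: [-0.3, -0.2, -3.5]
width: 0.451
grip_force: 29.9
```

```bash
python3 -m crank '{"jaw":[-1,-1,-1],"slide":[[0,0,-0.1],[0,0,0],[0,0,0]],"yaw":[0,0,0]}'
python3 -m crank '{"jaw":[-1,-1,-1],"slide":[[0,0,-0.07],[0,0,0],[0,0,0]],"yaw":[0,0,0]}'
```

```text
time_s: 19.32
tool_pos: [0.3802, -0.2698, 0.0584]
ee_rot: [-3.097, -0.527, 0.0]
contact_force: [-0.3, -0.1, -4.3]
width: 0.453
grip_force: 29.9
time_s: 19.57
tool_pos: [0.3803, -0.2701, 0.0582]
ee_rot: [-3.097, -0.528, 0.001]
contact_force: [-4.0, 2.6, 9.5]
width: 0.455
grip_force: 30.0
```

```bash
python3 -m crank '{"jaw":[1,1,1,1,1],"slide":[[0,0,0.05],[0,0,0],[0,0,0],[0,0,0],[0,0,0]],"yaw":[0,0,0,0,0]}'
python3 -m crank '{"jaw":[1,1,1,1,1],"slide":[[0,0,0],[0,0,0],[0,0,0.2],[0,0,0.7],[0,0,1]],"yaw":[0,0,0,0,0]}'
python3 -m crank '{"jaw":[1,1,1,1,1],"slide":[[0,0,1],[0,0,1],[0,0,1],[0.05,0.3,0.5],[0.1,0.6,0]],"yaw":[0,0,0,0.6,1]}'
python3 -m crank '{"jaw":[1,1,1,1,1],"slide":[[0.1,0.62,0],[0.1,0.62,0],[0.1,0.62,0],[0.1,0.62,0],[0.1,0.62,0]],"yaw":[1,1,1,1,1]}'
python3 -m crank '{"jaw":[1,1,1,1,1],"slide":[[0.1,0.62,0],[0.1,0.62,0],[0.1,0.62,0],[0.1,0.62,0],[0.1,0.62,0]],"yaw":[1,1,1,1,1]}'
python3 -m crank '{"jaw":[1,1,1,1,1],"slide":[[0.1,0.62,0],[0.1,0.62,0],[0.1,0.62,0],[0.06,0.5,0],[0,0,0]],"yaw":[1,1,1,0.9,0]}'
python3 -m crank '{"jaw":[1,1],"slide":[[0,0,0],[0,0,0]],"yaw":[0,0]}'
python3 - <<'E'
from h import *
s=robot.get_state()
R=cv2.Rodrigues(np.array(s["ee_rot"],float))[0]
print(s["tool_pos"],np.degrees(np.arctan2(R[1,1],R[0,1])))
c=robot.camera_info("wrist");im=robot.snapshot("wrist")
for o in caps("wrist",.105,im,c): print(o)
im=robot.snapshot("top");cv2.imwrite("pics/top4.png",im[:,:,::-1])
for o in caps("top",.105,im): print(o)
E
```

```text
time_s: 19.98
tool_pos: [0.3804, -0.27, 0.0581]
ee_rot: [3.097, 0.527, 0.0]
contact_force: [-0.6, 0.6, -0.6]
width: 0.81
grip_force: 0.0
time_s: 20.4
tool_pos: [0.3792, -0.2688, 0.0952]
ee_rot: [-3.094, -0.526, 0.003]
contact_force: [-0.1, -0.3, 0.6]
width: 1.0
grip_force: 0.0
time_s: 20.82
tool_pos: [0.3846, -0.254, 0.1694]
ee_rot: [3.057, 0.699, 0.004]
contact_force: [-0.1, -0.1, -1.4]
width: 1.003
grip_force: 0.0
time_s: 21.23
tool_pos: [0.3933, -0.1893, 0.1664]
ee_rot: [2.893, 1.225, 0.0]
contact_force: [0.3, 0.7, -0.4]
width: 0.999
grip_force: 0.0
time_s: 21.65
tool_pos: [0.4033, -0.1273, 0.1664]
ee_rot: [2.636, 1.709, 0.0]
contact_force: [0.4, 0.6, 0.2]
width: 0.997
grip_force: 0.0
time_s: 22.07
tool_pos: [0.4104, -0.0793, 0.1663]
ee_rot: [-2.379, -2.051, -0.0]
contact_force: [-0.0, 0.6, 0.2]
width: 1.001
grip_force: 0.0
time_s: 22.23
tool_pos: [0.4105, -0.0811, 0.1663]
ee_rot: [2.385, 2.044, -0.0]
contact_force: [0.7, 0.5, 0.2]
width: 1.005
grip_force: 0.0
[ 0.4105 -0.0811  0.1663] -8.788183558327349
('red', 409.7, -78.5, 60.3, 39.4, 81.9)
('red', 522.6, -338.8, 61.8, 40.8, 81.7)
('red', 533.2, -272.6, 61.7, 41.4, 81.5)
('green', 365.7, -286.1, 49.6, 25.7, -19.3)
('green', 536.4, 313.1, 61.7, 41.5, 17.9)
('green', 553.5, 267.1, 62.6, 41.3, 19.8)
```

```bash
python3 -m crank '{"jaw":[1,1,1,1,1],"slide":[[0,0.05,-0.6],[0,0,-1],[0,0,-1],[0,0,-1],[0,0,-1]],"yaw":[0.05,0,0,0,0]}'
python3 -m crank '{"jaw":[1,1,-1,-1,-1],"slide":[[0,0,-0.8],[0,0,0],[0,0,0],[0,0,0],[0,0,0]],"yaw":[0,0,0,0,0]}'
python3 -m crank '{"jaw":[-1,-1,-1,-1,-1],"slide":[[0,0,0],[0,0,0],[0,0,0],[0,0,0],[0,0,0]],"yaw":[0,0,0,0,0]}'
python3 -m crank '{"jaw":[-1,-1],"slide":[[0,0,0],[0,0,0]],"yaw":[0,0]}'
```

```text
time_s: 22.75
tool_pos: [0.4106, -0.0804, 0.0734]
ee_rot: [2.381, 2.048, 0.0]
contact_force: [-0.5, -0.6, 0.5]
width: 0.997
grip_force: 0.0
time_s: 23.17
tool_pos: [0.4114, -0.0804, 0.0593]
ee_rot: [2.379, 2.049, 0.001]
contact_force: [0.2, -0.2, -0.2]
width: 0.799
grip_force: 0.0
time_s: 23.58
tool_pos: [0.4106, -0.0798, 0.0583]
ee_rot: [2.379, 2.051, 0.0]
contact_force: [-0.5, 0.1, 2.6]
width: 0.453
grip_force: 29.9
time_s: 23.75
tool_pos: [0.4106, -0.0798, 0.0584]
ee_rot: [2.38, 2.051, 0.0]
contact_force: [-2.0, 0.2, 3.5]
width: 0.455
grip_force: 29.9
```

```bash
python3 -m crank '{"jaw":[-1,-1,-1,-1,-1],"slide":[[0,0,0.3],[0,0,0.6],[0,0,0.8],[0,0,1],[0,0,1]],"yaw":[0,0,0,0,0]}'
python3 -m crank '{"jaw":[-1,-1,-1,-1,-1],"slide":[[0,0,1],[0,0,1],[0.3,-0.3,1],[0.7,-0.65,0.5],[0.9,-0.85,0]],"yaw":[0,0,0,0,0]}'
python3 -m crank '{"jaw":[-1,-1,-1,-1,-1],"slide":[[0.9,-0.85,0],[0.9,-0.85,0],[0.9,-0.85,0],[0.9,-0.85,0],[0.7,-0.65,0]],"yaw":[0,0,0,0,0]}'
python3 -m crank '{"jaw":[-1,-1,-1,-1,-1],"slide":[[0.4,-0.35,0],[0,0,0],[0,0,0],[0,0,0],[0,0,0]],"yaw":[0,0,0,0,0]}'
python3 - <<'E'
from h import *
s=robot.get_state();c=robot.camera_info("wrist");im=robot.snapshot("wrist")
cv2.imwrite("pics/w5.png",im[:,:,::-1]);np.save("w5T.npy",c["T"])
R=cv2.Rodrigues(np.array(s["ee_rot"],float))[0]
print(s["tool_pos"],np.degrees(np.arctan2(R[1,1],R[0,1])))
E
```

```text
time_s: 24.17
tool_pos: [0.4094, -0.0792, 0.1323]
ee_rot: [-2.378, -2.049, 0.001]
contact_force: [0.9, -0.6, -2.7]
width: 0.448
grip_force: 29.9
time_s: 24.58
tool_pos: [0.4493, -0.1157, 0.2047]
ee_rot: [2.376, 2.05, 0.002]
contact_force: [0.8, 0.1, -2.9]
width: 0.452
grip_force: 29.9
time_s: 25.0
tool_pos: [0.535, -0.1977, 0.2014]
ee_rot: [-2.379, -2.05, 0.001]
contact_force: [-0.1, -0.4, -3.1]
width: 0.448
grip_force: 29.9
time_s: 25.42
tool_pos: [0.5417, -0.2029, 0.2018]
ee_rot: [-2.378, -2.051, 0.0]
contact_force: [0.2, 1.1, -2.5]
width: 0.449
grip_force: 29.9
[ 0.5417 -0.2029  0.2018] -8.467889133108844
```

View pics/w5.png

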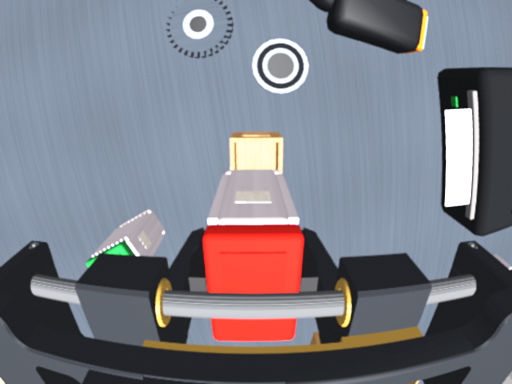

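The wrist view shows the carton end at (230-283, 133-170) beyond the held red module. I'll read its rim edges numerically.

Run:
```python
from h import *
c=dict(robot.camera_info("wrist"))
for f in("w5","w3"):
    c["T"]=np.load(f+"T.npy");im=cv2.imread(f"pics/{f}.png")
    print(f,np.array(c["T"])[:3,3])
    print("col257",[(r,im[r,250:264].mean(0).astype(int).tolist()) for r in range(129,146)])
    for r in (145,165) if f=="w5" else (170,205):
        print("row",r,[(k,im[r,k].tolist()) for k in list(range(228,241))+list(range(273,286))])
```

```text
w5 [ 0.5536 -0.1218  0.3487]
col257 [(129, [174, 153, 139]), (130, [170, 153, 143]), (131, [149, 151, 160]), (132, [114, 146, 179]), (133, [97, 143, 186]), (134, [116, 169, 215]), (135, [157, 217, 245]), (136, [140, 200, 236]), (137, [126, 190, 232]), (138, [178, 240, 254]), (139, [204, 250, 255]), (140, [207, 250, 255]), (141, [210, 251, 255]), (142, [216, 252, 255]), (143, [219, 253, 255]), (144, [219, 253, 255]), (145, [219, 253, 255])]
row 145 [(228, [172, 159, 153]), (229, [187, 207, 230]), (230, [208, 247, 255]), (231, [218, 253, 255]), (232, [217, 254, 255]), (233, [195, 249, 255]), (234, [134, 202, 241]), (235, [102, 158, 209]), (236, [164, 233, 253]), (237, [212, 254, 255]), (238, [219, 253, 255]), (239, [217, 253, 255]), (240, [220, 253, 255]), (273, [218, 253, 255]), (274, [211, 253, 255]), (275, [167, 235, 255]), (276, [99, 152, 201]), (277, [82, 129, 173]), (278, [141, 210, 246]), (279, [195, 250, 255]), (280, [216, 254, 255]), (281, [219, 254, 255]), (282, [204, 243, 255]), (283, [181, 187, 201]), (284, [172, 154, 142]), (285, [171, 152, 137])]
row 165 [(228, [173, 152,
[... 1612 characters left out ...]
(283, [170, 150, 137]), (284, [171, 152, 138]), (285, [171, 152, 138])]
row 205 [(228, [171, 150, 137]), (229, [169, 149, 136]), (230, [166, 148, 133]), (231, [168, 148, 134]), (232, [180, 165, 157]), (233, [214, 221, 234]), (234, [224, 247, 255]), (235, [210, 251, 255]), (236, [201, 249, 255]), (237, [166, 234, 255]), (238, [124, 224, 191]), (239, [131, 245, 96]), (240, [159, 254, 93]), (273, [173, 254, 106]), (274, [173, 254, 106]), (275, [171, 254, 105]), (276, [161, 254, 96]), (277, [140, 251, 92]), (278, [129, 219, 120]), (279, [150, 163, 136]), (280, [162, 144, 133]), (281, [167, 146, 133]), (282, [166, 147, 135]), (283, [165, 146, 133]), (284, [164, 146, 132]), (285, [164, 145, 130])]
```

Run:
```python
from h import *
c=dict(robot.camera_info("wrist"))
a=np.radians(81.5);u=np.array([np.cos(a),np.sin(a)]);v=np.array([np.sin(a),-np.cos(a)])
def f(n,pts):
    c["T"]=np.load(n+"T.npy");w=plane("wrist",pts,.046,c)*1000
    for p,q in zip(pts,w): print(n,p,q.round(1),"along",(q@u).round(1),"across",(q@v).round(1))
f("w5",[[257,134.3],[257,136.8],[228.8,145],[282.8,145],[229.5,165],[282.2,165],[235,145],[276.5,145]])
f("w3",[[257,131.2],[257,134],[231.8,170],[280,170],[232.7,205],[278.8,205]])
g=np.array([544.2,-203.7]);print("green was",g@u,g@v)
```

```text
w5 [257, 134.3] [ 551.1 -164.7] along -81.4 across 569.4
w5 [257, 136.8] [ 550.7 -167.2] along -84.0 across 569.4
w5 [228.8, 145] [ 520.7 -171.4] along -92.5 across 540.3
w5 [282.8, 145] [ 575.9 -179.5] along -92.4 across 596.1
w5 [229.5, 165] [ 517.9 -192.5] along -113.9 across 540.6
w5 [282.2, 165] [ 572.7 -200.6] along -113.8 across 596.0
w5 [235, 145] [ 527.  -172.3] along -92.6 across 546.7
w5 [276.5, 145] [ 569.4 -178.6] along -92.5 across 589.6
w3 [257, 131.2] [ 551.1 -163.9] along -80.7 across 569.2
w3 [257, 134] [ 550.6 -167.1] along -83.9 across 569.2
w3 [231.8, 170] [ 515.6 -204.5] along -126.0 across 540.1
w3 [280, 170] [ 571.1 -212.7] along -125.9 across 596.2
w3 [232.7, 205] [ 509.3 -247.8] along -169.8 across 540.3
w3 [278.8, 205] [ 564.5 -256. ] along -169.7 across 596.1
green was -121.02464983008838 568.3312098886568
```

```bash
python3 -m crank '{"jaw":[-1,-1,-1,-1,-1],"slide":[[0.12,0.03,-0.6],[0,0,-1],[0,0,-1],[0,0,-1],[0,0,-0.8]],"yaw":[0,0,0,0,0]}'
python3 -m crank '{"jaw":[-1,-1],"slide":[[0,0,0],[0,0,0]],"yaw":[0,0]}'
python3 -m crank '{"jaw":[-1],"slide":[[0,0,0]],"yaw":[0]}'
```

```text
time_s: 25.88
tool_pos: [0.544, -0.2022, 0.1118]
ee_rot: [-2.378, -2.05, 0.001]
contact_force: [0.5, -0.3, -3.1]
width: 0.454
grip_force: 29.9
time_s: 26.05
tool_pos: [0.544, -0.2023, 0.1129]
ee_rot: [-2.378, -2.049, 0.001]
contact_force: [0.7, -0.3, -2.7]
width: 0.454
grip_force: 29.9
time_s: 26.13
tool_pos: [0.5454, -0.2033, 0.1148]
ee_rot: [2.379, 2.05, 0.001]
contact_force: [-0.0, -0.2, -3.0]
width: 0.451
grip_force: 29.9
```

```bash
python3 -m crank '{"jaw":[-1,-1,-1,-1],"slide":[[0,0.02,-0.3],[0,0,-0.3],[0,0,-0.3],[0,0,0]],"yaw":[0,0,0,0]}'
python3 -m crank '{"jaw":[-1,-1,-1],"slide":[[0,0,-0.2],[0,0,-0.2],[0,0,0]],"yaw":[0,0,0]}'
```

```text
time_s: 26.47
tool_pos: [0.5441, -0.2022, 0.0948]
ee_rot: [-2.378, -2.05, 0.001]
contact_force: [-0.7, -0.3, -4.2]
width: 0.454
grip_force: 29.9
time_s: 26.72
tool_pos: [0.5444, -0.2025, 0.0872]
ee_rot: [-2.379, -2.05, 0.001]
contact_force: [-0.2, -0.1, -3.7]
width: 0.453
grip_force: 29.9
```

```bash
python3 -m crank '{"jaw":[-1,-1,-1,-1],"slide":[[0,0,-0.4],[0,0,-0.4],[0,0,-0.2],[0,0,0]],"yaw":[0,0,0,0]}'
python3 -m crank '{"jaw":[-1,-1,-1],"slide":[[0,0,-0.12],[0,0,0],[0,0,0]],"yaw":[0,0,0]}'
python3 -m crank '{"jaw":[-1,-1,-1],"slide":[[0,0,-0.08],[0,0,0],[0,0,0]],"yaw":[0,0,0]}'
```

```text
time_s: 27.05
tool_pos: [0.5438, -0.2021, 0.0664]
ee_rot: [-2.378, -2.049, 0.001]
contact_force: [-0.6, 1.0, -3.1]
width: 0.451
grip_force: 29.9
time_s: 27.3
tool_pos: [0.545, -0.2028, 0.0658]
ee_rot: [2.38, 2.051, 0.0]
contact_force: [0.4, 0.4, -3.2]
width: 0.456
grip_force: 29.9
time_s: 27.55
tool_pos: [0.5449, -0.2027, 0.0642]
ee_rot: [2.38, 2.051, 0.0]
contact_force: [0.1, -0.3, -3.9]
width: 0.451
grip_force: 29.9
```

```bash
python3 -m crank '{"jaw":[-1,-1,-1],"slide":[[0,0,-0.08],[0,0,0],[0,0,0]],"yaw":[0,0,0]}'
python3 -m crank '{"jaw":[-1,-1,-1],"slide":[[0,0,-0.07],[0,0,0],[0,0,0]],"yaw":[0,0,0]}'
```

```text
time_s: 27.8
tool_pos: [0.5448, -0.2027, 0.0625]
ee_rot: [-2.38, -2.051, 0.0]
contact_force: [-0.0, -0.3, -2.9]
width: 0.447
grip_force: 29.9
time_s: 28.05
tool_pos: [0.545, -0.2028, 0.0624]
ee_rot: [2.38, 2.051, -0.0]
contact_force: [-3.9, 1.8, 7.0]
width: 0.452
grip_force: 29.9
```

```bash
python3 -m crank '{"jaw":[1,1,1,1,1],"slide":[[0,0,0.04],[0,0,0],[0,0,0],[0,0,0],[0,0,0]],"yaw":[0,0,0,0,0]}'
python3 -m crank '{"jaw":[1,1,1,1,1],"slide":[[0,0,0],[0,0,0],[0,0,0.2],[0,0,0.7],[0,0,1]],"yaw":[0,0,0,0,0]}'
python3 -m crank '{"jaw":[1,1,1,1,1],"slide":[[0,0,1],[0,0,1],[0,0,1],[0,0,0.8],[-0.5,-0.2,0]],"yaw":[0,0,0,0,0.4]}'
python3 -m crank '{"jaw":[1,1,1,1,1],"slide":[[-0.9,-0.37,0],[-0.9,-0.37,0],[-0.9,-0.37,0],[-0.9,-0.37,0],[-0.9,-0.37,0]],"yaw":[0.8,0.8,0.8,0.8,0.8]}'
python3 -m crank '{"jaw":[1,1,1,1,1],"slide":[[-0.9,-0.37,0],[-0.9,-0.37,0],[-0.9,-0.37,0],[-0.5,-0.2,0],[0,0,0]],"yaw":[0.8,0.8,0.7,0.28,0]}'
python3 -m crank '{"jaw":[1,1],"slide":[[0,0,0],[0,0,0]],"yaw":[0,0]}'
python3 - <<'E'
from h import *
s=robot.get_state()
R=cv2.Rodrigues(np.array(s["ee_rot"],float))[0]
print(s["tool_pos"],np.degrees(np.arctan2(R[1,1],R[0,1])))
c=robot.camera_info("wrist");im=robot.snapshot("wrist");cv2.imwrite("pics/w6.png",im[:,:,::-1])
for o in caps("wrist",.105,im,c): print(o)
im=robot.snapshot("top");cv2.imwrite("pics/top6.png",im[:,:,::-1])
for o in caps("top",.109,im): print(o)
E
```

```text
time_s: 28.47
tool_pos: [0.5449, -0.2028, 0.0619]
ee_rot: [2.38, 2.051, 0.0]
contact_force: [-0.2, 0.4, -0.5]
width: 0.807
grip_force: 0.0
time_s: 28.88
tool_pos: [0.5435, -0.202, 0.0987]
ee_rot: [-2.377, -2.048, 0.002]
contact_force: [0.3, 0.5, 0.4]
width: 1.003
grip_force: 0.0
time_s: 29.3
tool_pos: [0.5378, -0.2076, 0.1805]
ee_rot: [2.345, 2.08, 0.004]
contact_force: [0.5, -1.0, 1.4]
width: 0.998
grip_force: 0.0
time_s: 29.72
tool_pos: [0.444, -0.2439, 0.1762]
ee_rot: [2.034, 2.394, -0.0]
contact_force: [-0.2, -0.1, 0.4]
width: 1.0
grip_force: 0.0
time_s: 30.13
tool_pos: [0.3795, -0.2706, 0.1762]
ee_rot: [1.816, 2.563, -0.001]
contact_force: [-0.0, 0.2, 0.7]
width: 1.002
grip_force: 0.0
time_s: 30.3
tool_pos: [0.3814, -0.2699, 0.1762]
ee_rot: [1.815, 2.563, 0.0]
contact_force: [-0.5, -0.8, 0.4]
width: 0.999
grip_force: 0.0
[ 0.3814 -0.2699  0.1762] 19.38077628955081
('red', 521.8, -360.2, 44.0, 22.5, -8.2)
('red', 533.2, -271.8, 57.0, 48.5, 80.3)
('red', 542.6, -202.9, 60.6, 47.4, 81.9)
('green', 377.7, -269.0, 59.9, 41.8, 20.0)
('red', 522.2, -337.1, 61.8, 40.6, 81.7)
('red', 532.5, -271.3, 61.5, 41.0, 81.0)
('red', 542.6, -201.0, 61.4, 40.8, 81.7)
('green', 377.7, -267.1, 61.9, 41.8, 19.9)
('green', 535.9, 312.1, 61.4, 41.4, 17.8)
('green', 553.1, 266.3, 62.2, 41.1, 19.8)
```

View pics/w6.png

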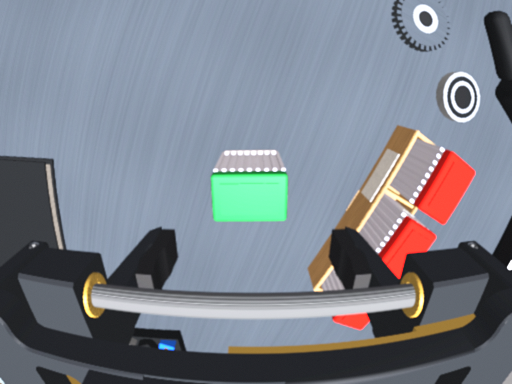

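The wrist view shows green upright on the bench at (249,195), with red seated in the carton's end cell and its neighbours unmoved. Gripping green across its long side.

```bash
python3 -m crank '{"jaw":[1,1,1,1,1],"slide":[[0,0,-0.8],[0,0,-1],[0,0,-1],[0,0,-1],[0,0,-1]],"yaw":[0,0,0,0,0]}'
python3 -m crank '{"jaw":[1,1,-1,-1,-1],"slide":[[0,0,-0.8],[0,0,-0.25],[0,0,0],[0,0,0],[0,0,0]],"yaw":[0,0,0,0,0]}'
python3 -m crank '{"jaw":[-1,-1,-1,-1,-1],"slide":[[0,0,0],[0,0,0],[0,0,0],[0,0,0],[0,0,0]],"yaw":[0,0,0,0,0]}'
python3 -m crank '{"jaw":[-1],"slide":[[0,0,0]],"yaw":[0]}'
```

```text
time_s: 30.82
tool_pos: [0.3815, -0.2696, 0.0791]
ee_rot: [1.814, 2.565, 0.0]
contact_force: [-0.0, -0.3, -0.5]
width: 1.002
grip_force: 0.0
time_s: 31.23
tool_pos: [0.3817, -0.2705, 0.0599]
ee_rot: [1.813, 2.563, -0.001]
contact_force: [-0.7, 0.5, -0.7]
width: 0.798
grip_force: 0.0
time_s: 31.65
tool_pos: [0.3811, -0.2708, 0.06]
ee_rot: [1.814, 2.563, -0.001]
contact_force: [-3.3, -0.7, 6.9]
width: 0.678
grip_force: 29.9
time_s: 31.73
tool_pos: [0.3812, -0.2707, 0.06]
ee_rot: [1.814, 2.563, -0.001]
contact_force: [-3.5, -0.3, 6.7]
width: 0.677
grip_force: 29.9
```

```bash
python3 -m crank '{"jaw":[-1,-1,-1,-1,-1],"slide":[[0,0,0.3],[0,0,0.6],[0,0,0.8],[0,0,1],[0,0,1]],"yaw":[0,0,0,0,0]}'
python3 -m crank '{"jaw":[-1,-1,-1,-1,-1],"slide":[[0,0,1],[0,0,1],[0,0,1],[0,0,1],[0,0,1]],"yaw":[0,0,0,0,0]}'
python3 -m crank '{"jaw":[-1,-1,-1,-1,-1],"slide":[[0,0,1],[0,0,0.8],[0.15,0.4,0.3],[0.3,0.75,0],[0.365,0.942,0]],"yaw":[0,0,0,0,0]}'
python3 -m crank '{"jaw":[-1,-1,-1,-1,-1],"slide":[[0.365,0.942,0],[0.365,0.942,0],[0.365,0.942,0],[0.365,0.942,0],[0.365,0.942,0]],"yaw":[0,0,0,0,0]}'
python3 -m crank '{"jaw":[-1,-1,-1,-1,-1],"slide":[[0.365,0.942,0],[0.365,0.942,0],[0.365,0.942,0],[0.365,0.942,0],[0.365,0.942,0]],"yaw":[0,0,0,0,0]}'
python3 -m crank '{"jaw":[-1,-1,-1,-1,-1],"slide":[[0.365,0.942,0],[0.365,0.942,0],[0.365,0.942,0],[0.365,0.942,0],[0.365,0.942,0]],"yaw":[0,0,0,0,0]}'
python3 -m crank '{"jaw":[-1,-1,-1,-1,-1],"slide":[[0.365,0.942,0],[0.365,0.942,0],[0.365,0.942,0],[0.365,0.942,0],[0.365,0.942,0]],"yaw":[0,0,0,0,0]}'
python3 -m crank '{"jaw":[-1,-1,-1,-1,-1],"slide":[[0.365,0.942,0],[0.365,0.942,0],[0.365,0.942,0],[0.2,0.6,0],[0,0,0]],"yaw":[0,0,0,0,0]}'
python3 -m crank '{"jaw":[-1,-1,-1],"slide":[[0,0,0],[0,0,0],[0,0,0]],"yaw":[0,0,0]}'
```

```text
time_s: 32.15
tool_pos: [0.3803, -0.2689, 0.1331]
ee_rot: [-1.814, -2.562, -0.002]
contact_force: [0.3, 0.2, -4.3]
width: 0.681
grip_force: 29.9
time_s: 32.57
tool_pos: [0.3805, -0.269, 0.2335]
ee_rot: [-1.814, -2.564, -0.001]
contact_force: [0.4, 0.3, -4.4]
width: 0.676
grip_force: 29.9
time_s: 32.98
tool_pos: [0.397, -0.2274, 0.2746]
ee_rot: [-1.817, -2.563, -0.001]
contact_force: [-0.6, 0.5, -4.2]
width: 0.682
grip_force: 29.9
time_s: 33.4
tool_pos: [0.4333, -0.1317, 0.2738]
ee_rot: [-1.813, -2.563, -0.001]
contact_force: [0.9, -0.9, -5.0]
width: 0.682
grip_force: 29.9
time_s: 33.82
tool_pos: [0.4695, -0.0376, 0.2737]
ee_rot: [-1.813, -2.563, 0.0]
contact_force: [0.6, 0.2, -3.9]
width: 0.679
grip_force: 29.9
time_s: 34.23
tool_pos: [0.5058, 0.0565, 0.2736]
ee_rot: [-1.813, -2.563, 0.001]
contact_force: [0.5, 0.2, -4.6]
width: 0.679
grip_force: 29.9
time_s: 34.65
tool_pos: [0.5421, 0.1505, 0.2735]
ee_rot: [-1.813, -2.563, 0.002]
contact_force: [0.1, -0.1, -4.4]
width: 0.677
grip_force: 29.9
time_s: 35.07
tool_pos: [0.5684, 0.2198, 0.2736]
ee_rot: [-1.81, -2.565, 0.001]
contact_force: [-0.3, 0.1, -4.7]
width: 0.679
grip_force: 29.9
time_s: 35.32
tool_pos: [0.5687, 0.2165, 0.2747]
ee_rot: [-1.816, -2.563, 0.001]
contact_force: [0.3, -0.0, -4.2]
width: 0.677
grip_force: 29.9
```

```bash
python3 -m crank '{"jaw":[-1,-1,-1,-1,-1],"slide":[[0.12,0.12,-0.5],[0,0,-0.8],[0,0,-0.8],[0,0,0],[0,0,0]],"yaw":[0,0,0,0,0]}'
python3 -m crank '{"jaw":[-1,-1],"slide":[[0,0,0],[0,0,0]],"yaw":[0,0]}'
python3 - <<'E'
from h import *
s=robot.get_state();c=robot.camera_info("wrist");im=robot.snapshot("wrist")
R=cv2.Rodrigues(np.array(s["ee_rot"],float))[0]
print(s["tool_pos"],np.degrees(np.arctan2(R[1,1],R[0,1])))
cv2.imwrite("pics/w7.png",im[:,:,::-1])
h=cv2.cvtColor(cv2.resize(im,None,fx=4,fy=4,interpolation=cv2.INTER_CUBIC),cv2.COLOR_RGB2HSV)
m=((h[...,0]>98)&(h[...,0]<125)&(h[...,1]>140)&(h[...,2]>70)).astype(np.uint8)
for k in cv2.findContours(m,cv2.RETR_EXTERNAL,cv2.CHAIN_APPROX_NONE)[0]:
    if cv2.contourArea(k)>8000:
        w=plane("wrist",(k[:,0,:]+.5)/4-.5,.046,c)
        print(np.array(cv2.boundingRect(k))/4,cv2.minAreaRect((w*1000).astype(np.float32)))
E
```

```text
time_s: 35.73
tool_pos: [0.5707, 0.2191, 0.2315]
ee_rot: [-1.815, -2.562, 0.003]
contact_force: [-1.2, 0.3, -5.0]
width: 0.682
grip_force: 29.9
time_s: 35.9
tool_pos: [0.5722, 0.2196, 0.2342]
ee_rot: [1.814, 2.563, 0.002]
contact_force: [-0.8, -0.4, -4.8]
width: 0.679
grip_force: 29.9
[0.5722 0.2196 0.2342] 19.40728027236444
[88.25 59.5  68.75 97.75] ((401.2938537597656, 235.05865478515625), (64.08203887939453, 107.6916732788086), 36.22068786621094)
[214.25  50.25  75.25 130.5 ] ((552.4979248046875, 271.6361083984375), (82.87525177001953, 150.4792938232422), 19.56721305847168)
```

View pics/w7.png

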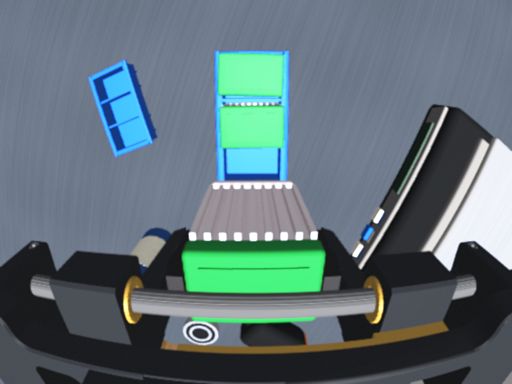

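The wrist view shows green held upright, with the empty tote cell at (252,163). The tote centre re-measures at (554.5, 266.0), the same as before. Inserting.

```bash
python3 -m crank '{"jaw":[-1,-1,-1,-1,-1],"slide":[[0,-0.02,-0.8],[0,0,-1],[0,0,-1],[0,0,-1],[0,0,-1]],"yaw":[0,0,0,0,0]}'
python3 -m crank '{"jaw":[-1,-1,-1,-1],"slide":[[0,0,-0.8],[0,0,-0.3],[0,0,0],[0,0,0]],"yaw":[0,0,0,0]}'
python3 -m crank '{"jaw":[-1],"slide":[[0,0,0]],"yaw":[0]}'
```

```text
time_s: 36.37
tool_pos: [0.5722, 0.2194, 0.1372]
ee_rot: [1.814, 2.563, 0.002]
contact_force: [-0.8, -0.3, -4.6]
width: 0.678
grip_force: 29.9
time_s: 36.7
tool_pos: [0.5721, 0.2194, 0.1159]
ee_rot: [1.814, 2.564, 0.001]
contact_force: [0.7, 0.0, -4.2]
width: 0.682
grip_force: 29.9
time_s: 36.78
tool_pos: [0.5727, 0.2195, 0.1167]
ee_rot: [1.814, 2.563, 0.003]
contact_force: [1.2, 0.9, -3.3]
width: 0.678
grip_force: 29.9
```

```bash
python3 -m crank '{"jaw":[-1,-1,-1,-1],"slide":[[-0.05,-0.02,-0.3],[0,0,-0.3],[0,0,-0.3],[0,0,0]],"yaw":[0,0,0,0]}'
python3 -m crank '{"jaw":[-1,-1,-1],"slide":[[0,0,-0.2],[0,0,-0.2],[0,0,0]],"yaw":[0,0,0]}'
```

```text
time_s: 37.12
tool_pos: [0.5694, 0.2186, 0.0953]
ee_rot: [-1.814, -2.563, 0.003]
contact_force: [-1.2, -1.1, -5.3]
width: 0.679
grip_force: 29.9
time_s: 37.37
tool_pos: [0.5699, 0.2187, 0.0879]
ee_rot: [-1.814, -2.564, 0.002]
contact_force: [-0.5, -0.1, -4.8]
width: 0.676
grip_force: 29.9
```

```bash
python3 -m crank '{"jaw":[-1,-1,-1,-1],"slide":[[0,0,-0.4],[0,0,-0.3],[0,0,-0.2],[0,0,0]],"yaw":[0,0,0,0]}'
python3 -m crank '{"jaw":[-1,-1,-1],"slide":[[0,0,-0.12],[0,0,0],[0,0,0]],"yaw":[0,0,0]}'
python3 -m crank '{"jaw":[-1,-1,-1],"slide":[[0,0,-0.08],[0,0,0],[0,0,0]],"yaw":[0,0,0]}'
```

```text
time_s: 37.7
tool_pos: [0.5694, 0.2186, 0.0693]
ee_rot: [-1.814, -2.563, 0.003]
contact_force: [0.4, 0.3, -4.2]
width: 0.675
grip_force: 29.9
time_s: 37.95
tool_pos: [0.5706, 0.2189, 0.0686]
ee_rot: [1.815, 2.564, 0.0]
contact_force: [-0.0, 0.8, -3.7]
width: 0.678
grip_force: 29.9
time_s: 38.2
tool_pos: [0.5705, 0.2189, 0.067]
ee_rot: [1.815, 2.564, 0.0]
contact_force: [0.6, 0.3, -4.6]
width: 0.679
grip_force: 29.9
```

```bash
python3 -m crank '{"jaw":[-1,-1,-1],"slide":[[0,0,-0.1],[0,0,0],[0,0,0]],"yaw":[0,0,0]}'
python3 -m crank '{"jaw":[-1,-1,-1],"slide":[[0,0,-0.08],[0,0,0],[0,0,0]],"yaw":[0,0,0]}'
```

```text
time_s: 38.45
tool_pos: [0.5703, 0.2188, 0.0647]
ee_rot: [-1.815, -2.564, 0.0]
contact_force: [0.4, -0.2, -4.7]
width: 0.678
grip_force: 29.9
time_s: 38.7
tool_pos: [0.5707, 0.2189, 0.064]
ee_rot: [1.814, 2.564, 0.0]
contact_force: [-3.2, -0.2, 2.3]
width: 0.68
grip_force: 29.9
```

```bash
python3 -m crank '{"jaw":[1,1,1,1,1],"slide":[[0,0,0],[0,0,0],[0,0,0],[0,0,0],[0,0,0]],"yaw":[0,0,0,0,0]}'
python3 -m crank '{"jaw":[1,1,1,1,1],"slide":[[0,0,0],[0,0,0.2],[0,0,0.7],[0,0,1],[0,0,1]],"yaw":[0,0,0,0,0]}'
python3 -m crank '{"jaw":[1,1,1,1,1],"slide":[[0,0,1],[0,0,1],[0,0,1],[0,0,1],[0,0,1]],"yaw":[0,0,0,0,0]}'
python3 -m crank '{"jaw":[1,1,1,1,1],"slide":[[-0.9,0.6,0],[-0.9,0.6,0],[-0.9,0.6,0],[-0.9,0.6,0],[-0.9,0.6,0]],"yaw":[0,0,0,0,0]}'
python3 -m crank '{"jaw":[1,1,1,1,1],"slide":[[-0.9,0.6,0],[-0.9,0.6,0],[-0.9,0.6,0],[-0.9,0.6,0],[-0.9,0.6,0]],"yaw":[0,0,0,0,0]}'
python3 -m crank '{"jaw":[1,1,1],"slide":[[0,0,0],[0,0,0],[0,0,0]],"yaw":[0,0,0]}'
python3 - <<'E'
from h import *
im=robot.snapshot("top");cv2.imwrite("pics/top9.png",im[:,:,::-1])
for o in caps("top",.109,im): print(o)
s=robot.snapshot("side")
cv2.imwrite("pics/fin.png",np.hstack([cv2.resize(im[130:230,130:430,::-1],(780,260),interpolation=cv2.INTER_CUBIC)]+[]))
a=cv2.resize(im[130:230,130:430,::-1],(780,260),interpolation=cv2.INTER_CUBIC)
b=cv2.resize(s[130:330,200:380,::-1],(297,330),interpolation=cv2.INTER_CUBIC)
z=np.zeros((330,780,3),np.uint8);z[:,:297]=b
cv2.imwrite("pics/fin.png",np.vstack([a,z]))
E
```

```text
time_s: 39.12
tool_pos: [0.5707, 0.2188, 0.0634]
ee_rot: [1.815, 2.564, 0.0]
contact_force: [-0.1, -0.8, -0.8]
width: 0.997
grip_force: 0.0
time_s: 39.53
tool_pos: [0.5702, 0.2188, 0.1226]
ee_rot: [-1.814, -2.564, 0.001]
contact_force: [0.3, -0.2, 1.0]
width: 0.998
grip_force: 0.0
time_s: 39.95
tool_pos: [0.5705, 0.2189, 0.2239]
ee_rot: [1.814, 2.564, 0.002]
contact_force: [0.1, 0.4, -0.6]
width: 1.0
grip_force: 0.0
time_s: 40.37
tool_pos: [0.4798, 0.2793, 0.2228]
ee_rot: [1.815, 2.563, 0.002]
contact_force: [-0.5, 0.9, -0.3]
width: 0.997
grip_force: 0.0
time_s: 40.78
tool_pos: [0.3897, 0.3394, 0.2227]
ee_rot: [1.814, 2.564, 0.002]
contact_force: [0.9, 0.8, -0.7]
width: 1.001
grip_force: 0.0
time_s: 41.03
tool_pos: [0.3912, 0.3387, 0.2223]
ee_rot: [1.814, 2.564, 0.002]
contact_force: [0.8, 1.0, 0.0]
width: 0.999
grip_force: 0.0
('red', 522.1, -337.2, 61.8, 40.6, 81.9)
('red', 532.7, -271.2, 61.6, 41.1, 81.5)
('red', 542.6, -201.0, 61.4, 40.8, 81.5)
('green', 535.8, 312.0, 61.4, 41.4, 17.8)
('green', 553.1, 266.3, 62.2, 41.1, 19.8)
('green', 568.4, 220.1, 60.8, 40.9, 19.1)
```

View pics/fin.png

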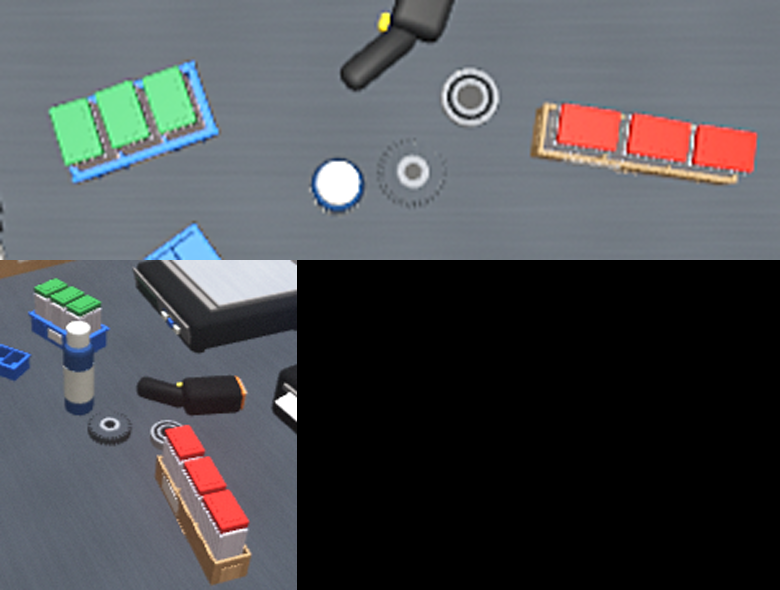

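The final view shows three greens seated in the tote (around (125,115)) and three reds in the carton (around (655,138)). The can, gear, bearing and scanner have not moved. Handing in.

```bash
python3 -c "
from workcell import robot
print(robot.finish_job())"
```

```text
the job is handed in; nothing more can be done
None
```

The swap is done and handed in at about 41 s: the red reject is in the carton cell the green one left, and the green module is in the tote cell the red one left. Both are upright and on the cell floor, and the final pictures show no bystander moved; the hand-in returned no verdict.

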